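# Lay out a spindle kit on the kitting board

### The arm

A 6-joint arm with a two-finger parallel gripper is mounted at the origin on the work surface. World frame = base frame: x ahead of the robot, y to its left, z up, the work surface at z = 0. Lengths are in m, angles in rad, forces in N, time in s.
With the tool pointing down it reaches from about 0.225 to 0.875 m from the base axis. Payload 3.4 kg.
Tool frame: the origin (TCP) lies on the centre line of the jaws, within the pads' length; the fingertips stand 22 mm ahead of it and the grasp point (between the pads) lies 3 mm ahead of it; z points along the fingers, y is the line along which they close (so a half turn about z gives the same grasp; the last joint's range is limited). The gripper opens to 85 mm and grips with 20 to 120 N. Pads are 22 mm wide; open, the fingers measure 114 mm over their backs; the gripper's body (76 mm by 85 mm) begins 54 mm behind the grasp point. The pads swing forward as they close: fully open they stand 13 mm farther back than shut.
Start: joints at [1.109, 0.276, 1.505, -0, 1.361, -0.121], TCP at [0.192, 0.542, 0.253] pointing down, gripper open.
Joint ranges: [-2.89, 2.89], [-0.75, 2.08], [0.22, 2.7], [-1.18, 4.32], [0.11, 2.71], [-2.7, 2.7]. Speed limits (rad/s): [2.57, 2.57, 3.14, 3.14, 3.14, 3.14].

### API

Orientations are given as a unit quaternion [w, x, y, z].
In Python, from rig import readout, optics, ticket gives the robot as it stands. The module is installed in compiled form; this text tells all that it offers.
- The arm moves only by the shell command python3 -m handwheel FILE [OPENING] [FORCE], which reads ROWS from the file FILE. ROWS is one flat JSON list of numbers that holds 1 to 5 rows one after another, with no inner brackets; each row has 4 numbers: dx, dy, dz in m, then a turn about the tool's z in rad; each row shifts and turns the commanded pose from where the row before left it, along the tool's axes as they then stand; what a row does not reach is not made up. A row lasts 1/12 s, in which the tool goes at most 0.0417 m and 0.125 rad, less where a joint would pass 70% of its speed; a pose out of reach is approached as far as the arm can. OPENING is the finger opening in m, set as the command begins (- or left out keeps the last). The fingers move at their own pace and stop on an object; FORCE is the grip in N (left out, the last holds). Time passes only in rows, so rows that do not move let the fingers close. It prints the time, the measured TCP pose, the force, the opening and the grip force at its end. Input that does not fit is refused with a message, and nothing moves.
- readout.get_state(): the state, without advancing time (a new reading comes with each control period).
- optics.get_image(name): name is "scene" or "top"; returns a dict with "img" (384x512x3 uint8, red, green, blue), "camera_matrix" (3x3 intrinsics, pixels), "T" (4x4, takes a point from camera to world coordinates). Camera axes: x right, y down, z forward; pixel columns grow to the right and rows downward; lengths in m; the calibration is good to about 2 mm. A picture is of the moment at which its call begins. There is no depth.
- ticket.sign_off(): hands the job in; it is judged then, once.
The state is a dict: "clock": time; "qpos": joint angles; "qd": joint speeds; "effort": joint torques, N m; "position": TCP position; "ee_rot": TCP orientation; "contact_force": force on the tool from outside, world axes, zero at the start; "moment": the same for the moment, N m; "width": finger opening in m; "gripper_force": force on a finger pad.
Only numpy, scipy, OpenCV 4.12 (cv2) and the standard library are available. Lean on these libraries where they do the work, as an engineer would, in place of code of your own. Each camera call takes 0.05 s, during which the arm holds its last target. There are 200 camera calls.

### The job

Lay out the spindle kit on the plywood board: set the ball bearing flat and centred on top of the housing and the thin ring flat and centred on top of the bearing, stand the tall sleeve upright on the board halfway between the housing and the V-cradle, and pull the shaft out of its spring clip and lay it in the grooves of the V-cradle, centred end to end. Leave the short sleeve and the jar standing where they are, and let go of everything.

Things in the scene. Friction and masses are not known exactly. Their poses are not given: they have to be found in the camera images.
- board: Light plywood board, 120 x 400 x 10 mm (its x, y, z), fixed flat on the table. Origin: centre of its underside, which is also the point halfway between housing and cradle. Long axis y. The housing and the cradle are fixed on its top, 130 mm either side of its centre along y; which of them is at which end varies.
- housing: Dark cast bearing housing fixed on the board: square flange 90 x 90 x 14 mm with a round boss of 78 mm diameter whose flat top is 40 mm above the origin (a black spot of 28 mm marks its centre). Origin: centre of its underside (on the board's top). z up.
- cradle: Grey V-cradle fixed on the board: base 56 x 100 x 12 mm (x, y, z) with two steel V-grooves along y, 14 mm long, at y = +-38 mm, open at the top; their mouths are 30 mm wide, 39 mm above the origin. The 60 mm between them is free above the base. Origin: centre of its underside (on the board's top). A shaft lying in it has its axis along y, 40 mm above the origin.
- clip: Spring clip, fixed: black base 50 x 130 x 12 mm (x, y, z) with two steel C-clips, 12 mm wide, at y = +-42 mm, open at the top (jaws 63 mm high, 38 mm wide). Origin: centre of its underside. Shaft along y, axis 40 mm up; free between the clips. Pulled straight up, the shaft meets about 12 N (with its weight) in the first 3 mm, then the jaws give way; free after 20 mm.
- shaft: Steel shaft, plain cylinder, 22 mm diameter, 130 mm long, about 350 g. Origin: its middle, on its axis; y along its axis. Lies in the spring clip at the start.
- bearing: Steel ball bearing with a black seal ring on its face: 62 mm outside diameter, 30 mm bore, 18 mm high, about 250 g. Lies flat on the table. Origin: centre of its underside; z is its axis.
- spacer: Thin plain steel ring: 50 mm outside diameter, 34 mm bore, 10 mm high, about 70 g. Lies flat on the table. Origin: centre of its underside; z is its axis.
- sleeve: Tall steel sleeve (tube): 44 mm outside diameter, 30 mm bore, 80 mm high, about 350 g. Stands upright on the table. Origin: centre of its underside; z is its axis.
- short_sleeve: Short, wider steel sleeve, not part of the kit: 56 mm outside diameter, 42 mm bore, 45 mm high, standing loose on the table. Origin: centre of its underside.
- jar: White plastic jar with a black cap, not part of the kit: 60 mm diameter, 70 mm high, standing loose on the table. Origin: centre of its underside.
There are look-alikes about, which are no part of the job. What is shaped like the shaft but blue is not meant.

How it is judged:
At the end, for the whole second after the job is handed in: Bearing flat on the housing and thin ring flat on the bearing, each centred within 12 mm; tall sleeve upright on the board within 15 mm of its centre; shaft in both V-grooves, centred along them within 15 mm; short sleeve and jar moved under 25 mm; all released and at rest (horizontal distance between bearing and housing below 0.012 m and z of bearing in the frame of housing between 0.036 and 0.044 m and angle between each of bearing, spacer, sleeve's own z axis and vertical below 0.1 rad and horizontal distance between spacer and bearing below 0.012 m and z of spacer in the frame of bearing between 0.014 and 0.022 m and horizontal distance between sleeve and board below 0.015 m and z of sleeve in the frame of board between 0.006 and 0.014 m and x of shaft in the frame of cradle between -0.006 and 0.006 m and y of shaft in the frame of cradle between -0.015 and 0.015 m and z of shaft in the frame of cradle between 0.035 and 0.045 m and angle between the y axis of shaft and the y axis of cradle, either way round below 0.1 rad and linear speed of each of bearing, spacer, sleeve, shaft below 0.02 m/s and distance of each of short_sleeve, jar from where it was at the start of the episode below 0.025 m); the robot touches nothing.
It fails at once if the short sleeve or the jar is pushed away or knocked over (distance of any of short_sleeve, jar from where it was at the start of the episode above 0.025 m or angle between any of short_sleeve, jar's own z axis and vertical above 0.5 rad).
It also fails if it takes over 109 s, if anything falls off the work surface, if the arm or the gripper's body presses on something with over 40 N, if the wrist force passes 120 N, or if a joint passes its speed limit or range.

## Working session

There is one attempt and no reset: what is moved stays moved. The work goes in short steps, Python scripts to look and compute and a shell command to move; the robot and the scene stay as the last step left them, time stands still between calls to the robot, and variables do not carry over. Pictures are saved under pics/ and viewed, at most 14 in all, crops included, and the job is handed in when it is done.

```bash
mkdir -p pics; cat > h.py <<'E'
import numpy as np, cv2
from rig import readout, optics
def grab(n,save=None):
    d=optics.get_image(n)
    if save: cv2.imwrite(save,d["img"][:,:,::-1])
    return d
def ray(d,u,v,z):
    K=np.array(d["camera_matrix"]);T=np.array(d["T"])
    r=T[:3,:3]@np.linalg.inv(K)@[u,v,1];o=T[:3,3]
    return o+r*(z-o[2])/r[2]
def proj(d,p):
    K=np.array(d["camera_matrix"]);T=np.array(d["T"])
    c=K@(T[:3,:3].T@(np.array(p)-T[:3,3]));return c[:2]/c[2]
E
python3 - <<'E'
from h import *
import pickle
for n in("top","scene"):
    d=grab(n); pickle.dump(d,open(n+"0.pkl","wb"))
    cv2.imwrite(f"pics/{n}0.png",cv2.resize(d["img"][:,:,::-1],(800,600),interpolation=cv2.INTER_CUBIC))
    print(n,np.round(d["T"],3).tolist(),np.round(d["camera_matrix"],1).tolist())
s=readout.get_state();print({k:np.round(s[k],3).tolist() for k in s})
E
```

```text
top [[0.025, -0.994, 0.103, 0.339], [-1.0, -0.024, 0.01, -0.009], [-0.008, -0.103, -0.995, 1.245], [0.0, 0.0, 0.0, 1.0]] [[412.4, 0.0, 259.3], [0.0, 412.4, 185.9], [0.0, 0.0, 1.0]]
scene [[0.751, 0.379, -0.541, 1.102], [0.66, -0.411, 0.628, -0.712], [0.015, -0.829, -0.559, 0.729], [0.0, 0.0, 0.0, 1.0]] [[450.6, 0.0, 261.9], [0.0, 450.6, 189.9], [0.0, 0.0, 1.0]]
{'clock': 0.1, 'qpos': [1.109, 0.277, 1.506, 0.0, 1.361, -0.121], 'qd': [-0.001, -0.0, -0.002, -0.001, -0.001, 0.0], 'effort': [0.001, -41.77, -24.641, -0.0, 0.006, -0.0], 'position': [0.192, 0.542, 0.253], 'ee_rot': [-0.0, 0.17, 0.986, -0.001], 'contact_force': [0.17, -1.059, 0.254], 'moment': [-0.035, -0.046, -0.031], 'gripper_force': 0.0, 'width': 0.085}
```

View pics/top0.png

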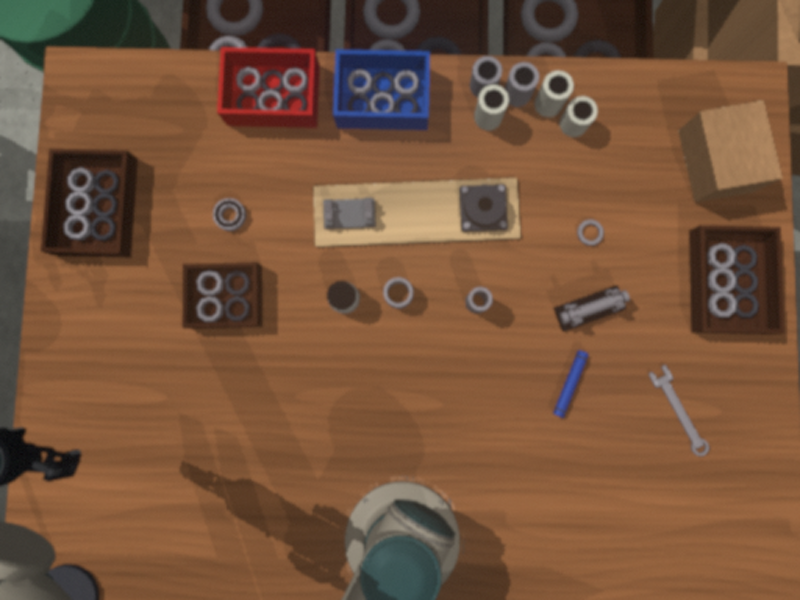

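View pics/scene0.png

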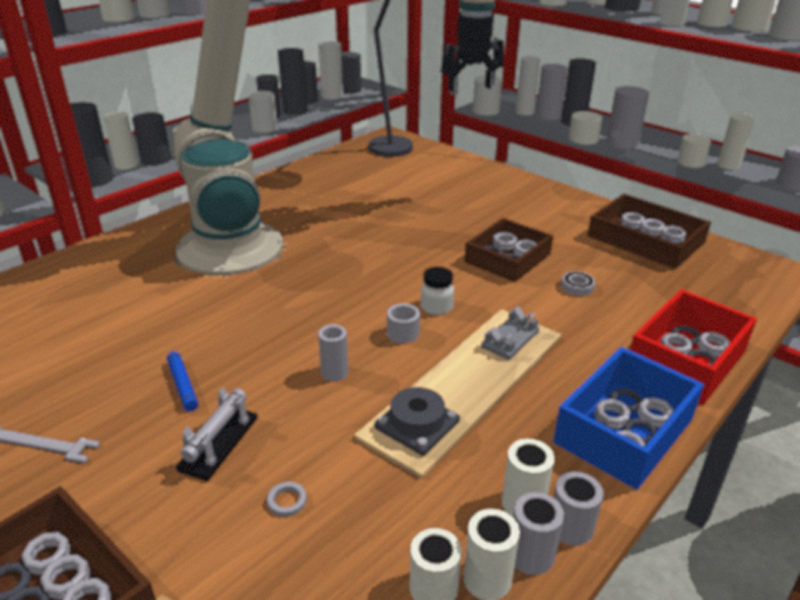

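The top view (800x600) shows the bearing at (229,214), the thin ring at (590,232), the tall sleeve at (480,299) and the shaft in its clip at (592,307). The cradle is at (349,213) and the housing at (485,206).

Things that could be mistaken for these:
- **Shaft:** the blue rod (571,384) and the wrench (680,410).
- **Ring or bearing:** the rings in the trays at (78,203), (222,295), (735,280), (270,85) and (382,85).
- **Tall sleeve:** the short sleeve (398,292), the jar (342,296) and the tubes at (490–580,70–115).

My choices are the loose bearing and ring on the table, the narrower tall tube, and the grey rod in the clip.

```bash
python3 - <<'E'
from h import *
import pickle
d=pickle.load(open("top0.pkl","rb"));img=d["img"]
hsv=cv2.cvtColor(img,cv2.COLOR_RGB2HSV)
m=((hsv[...,1]<75)).astype(np.uint8)*255
cs,_=cv2.findContours(m,cv2.RETR_EXTERNAL,cv2.CHAIN_APPROX_NONE)
for c in cs:
    a=cv2.contourArea(c)
    if a<40: continue
    (x,y),(w,h),an=cv2.minAreaRect(c)
    if 100<y<260 and 100<x<430: print("grey",round(a),np.round([x,y,w,h,an],1),np.round(ray(d,x,y,0.0)[:2],3))
m=((hsv[...,0]>12)&(hsv[...,0]<28)&(hsv[...,2]>150)).astype(np.uint8)*255
m=cv2.morphologyEx(m,cv2.MORPH_OPEN,np.ones((3,3)))
cs,_=cv2.findContours(m,cv2.RETR_EXTERNAL,cv2.CHAIN_APPROX_NONE)
for c in cs:
    if cv2.contourArea(c)>800:
        r=cv2.minAreaRect(c); b=cv2.boxPoints(r); print("board",np.round(r[0]+r[1],1),[np.round(ray(d,*p,.01)[:2],4).tolist() for p in b])
big=cv2.resize(img[100:275,130:430],(800,467),interpolation=cv2.INTER_CUBIC)
cv2.imwrite("pics/crop0.png",big[:,:,::-1])
E
```

```text
grey 492 [379.8 196.   15.2  46.5  70.2] [ 0.446 -0.361]
grey 198 [306. 191.  16.  16.   0.] [ 0.456 -0.138]
grey 60 [221.9 193.   11.8  18.6  47.5] [0.444 0.116]
grey 276 [254.5 186.5  19.   19.   90. ] [0.466 0.018]
grey 900 [142. 189.  32.  34.  90.] [0.45 0.36]
grey 192 [377.5 148.   15.   16.    0. ] [ 0.594 -0.355]
grey 314 [146.  136.5  20.5  19.1  45. ] [0.613 0.356]
grey 576 [223.5 135.5  19.   33.   90. ] [0.622 0.117]
grey 794 [308.9 132.5  29.   29.3  87.5] [ 0.637 -0.145]
board [264.8 135.2  39.  133.8] [[0.6707, 0.1992], [0.6973, -0.21], [0.5763, -0.2157], [0.5499, 0.1894]]
board [474.1  92.2  51.9  41.3] [[0.8358, -0.5706], [0.8688, -0.6951], [0.7095, -0.726], [0.6772, -0.6031]]
```

View pics/crop0.png

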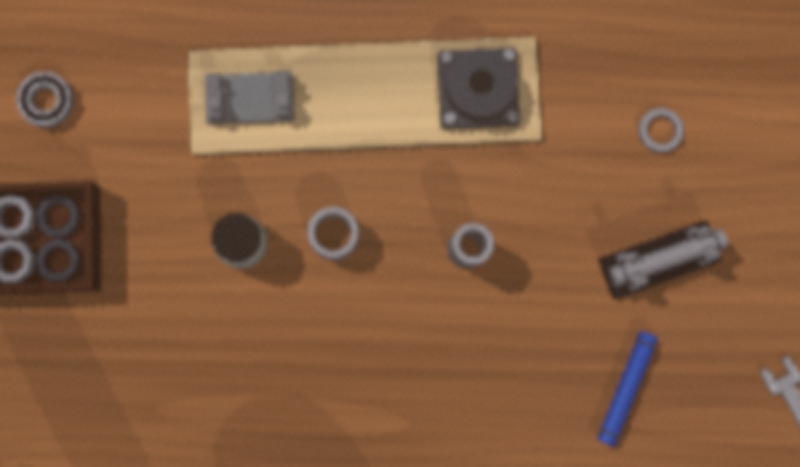

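The crop confirms my choices. The bearing with its seal is at (44,99), the thin ring at (661,130), the tall sleeve at (472,243) and the grey shaft in its clip at (665,257). The short sleeve (333,232), the jar (238,238) and the blue rod (628,388) are not wanted. Next I'll refine the positions and check them in the second view.

```bash
python3 - <<'E'
from h import *
import pickle
d=pickle.load(open("top0.pkl","rb"));e=pickle.load(open("scene0.pkl","rb"))
img=d["img"];hsv=cv2.cvtColor(img,cv2.COLOR_RGB2HSV)
def blob(m,x0,x1,y0,y1):
    mm=np.zeros_like(m);mm[y0:y1,x0:x1]=m[y0:y1,x0:x1]
    cs,_=cv2.findContours(mm,cv2.RETR_EXTERNAL,cv2.CHAIN_APPROX_NONE)
    return max(cs,key=cv2.contourArea)
v=img.max(2)
# shaft: bright grey
m=((hsv[...,1]<75)&(v>110)).astype(np.uint8)
c=blob(m,350,410,175,215);r=cv2.minAreaRect(c);print("shaft",r)
b=cv2.boxPoints(r)
L=[(b[i]+b[(i+1)%4])/2 for i in range(4)];k=0 if np.linalg.norm(L[0]-L[2])>np.linalg.norm(L[1]-L[3]) else 1
P=[ray(d,*L[k],.04),ray(d,*L[k+2],.04)];print("ends",np.round(P,4).tolist(),np.linalg.norm(P[0]-P[1]))
# black clip base
m=(v<50).astype(np.uint8);c=blob(m,350,410,175,215);r=cv2.minAreaRect(c);print("base",r,ray(d,*r[0],.012))
m=(v<36).astype(np.uint8)
for t in(30,36,42,48):
    m=(v<t).astype(np.uint8);c=blob(m,302,318,122,139);M=cv2.moments(c)
    if M["m00"]: u=M["m10"]/M["m00"],M["m01"]/M["m00"];print("spot",t,M["m00"],u,ray(d,*u,.05)[:2])
O={"bearing":(146,136.5,.018,.031),"ring":(377.5,148,.010,.025),"sleeve":(306,191,.08,.022),"short":(254.5,186.5,.045,.028),"jar":(219,189.5,.07,.03)}
ve=cv2.resize(e["img"],None,fx=3,fy=3,interpolation=cv2.INTER_CUBIC);vt=cv2.resize(img,None,fx=3,fy=3,interpolation=cv2.INTER_CUBIC)
def draw(p):
  for D,V in((d,vt),(e,ve)):
    cv2.polylines(V,[np.round(np.array([(proj(D,q)+.5)*3 for q in p])*8).astype(int)],False,(0,255,0),1,cv2.LINE_AA,3)
a=np.linspace(0,6.3,40)
for n,(x,y,z,R) in O.items():
    p=ray(d,x,y,z);print(n,np.round(p,4))
    draw([p+[R*np.cos(t),R*np.sin(t),0] for t in a])
draw(P)
def rect(c,w,l,z,t):
    X=np.array([np.cos(t),np.sin(t),0]);Y=np.array([-np.sin(t),np.cos(t),0])
    draw([np.array([c[0],c[1],z])+X*i*w/2+Y*j*l/2 for i,j in((1,1),(1,-1),(-1,-1),(-1,1),(1,1))])
C=np.array([.6236,-.0093]);t=.065;Y=np.array([-np.sin(t),np.cos(t)])
rect(C,.12,.4,.01,t);h=C-.13*Y;cr=C+.13*Y;rect(cr,.056,.1,.022,t);rect(h,.09,.09,.024,t)
draw([[h[0]+.039*np.cos(s),h[1]+.039*np.sin(s),.05] for s in a]);print(h,cr)
A=cv2.resize(vt[300:700,390:1230],(800,381));B=ve[440:1000,300:1150];B=cv2.resize(B,(800,527))
cv2.imwrite("pics/ovt.png",A[:,:,::-1]);cv2.imwrite("pics/ovs.png",B[:,:,::-1])
E
```

```text
shaft ((381.07147216796875, 196.2359161376953), (10.353264808654785, 44.255130767822266), 73.1416015625)
ends [[0.4628, -0.4155, 0.04], [0.4221, -0.2918, 0.04]] 0.13020107892446486
base ((375.0, 204.0), (0.0, 0.0), 0.0) [ 0.42113028 -0.34332125  0.012     ]Traceback (most recent call last):
  File "<stdin>", line 20, in <module>
  File "<stdin>", line 8, in blob
ValueError: max() iterable argument is empty
```

```bash
python3 - <<'E'
from h import *
import pickle
d=pickle.load(open("top0.pkl","rb"));e=pickle.load(open("scene0.pkl","rb"))
img=d["img"];v=img.max(2).astype(float)
w=v[122:139,302:320]; print(w[8].astype(int).tolist())
for t in(50,55,60):
    q=np.argwhere(w[3:14,3:14]<t);print("spot",t,len(q),q.mean(0)[::-1]+[305,125],ray(d,*(q.mean(0)[::-1]+[305,125]),.05)[:2]) if len(q) else 0
P=[[0.4628, -0.4155, 0.04], [0.4221, -0.2918, 0.04]]
O={"bearing":(146,136.5,.018,.031),"ring":(377.5,148,.010,.025),"sleeve":(306,191,.08,.022),"short":(254.5,186.5,.045,.028),"jar":(219,189.5,.07,.03)}
ve=cv2.resize(e["img"],None,fx=3,fy=3,interpolation=cv2.INTER_CUBIC);vt=cv2.resize(img,None,fx=3,fy=3,interpolation=cv2.INTER_CUBIC)
def draw(p):
  for D,V in((d,vt),(e,ve)):
    cv2.polylines(V,[np.round(np.array([(proj(D,q)+.5)*3 for q in p])*8).astype(int)],False,(0,255,0),1,cv2.LINE_AA,3)
a=np.linspace(0,6.3,40)
for n,(x,y,z,R) in O.items():
    p=ray(d,x,y,z);print(n,np.round(p,4))
    draw([p+[R*np.cos(t),R*np.sin(t),0] for t in a])
draw(P)
def rect(c,w,l,z,t):
    X=np.array([np.cos(t),np.sin(t),0]);Y=np.array([-np.sin(t),np.cos(t),0])
    draw([np.array([c[0],c[1],z])+X*i*w/2+Y*j*l/2 for i,j in((1,1),(1,-1),(-1,-1),(-1,1),(1,1))])
C=np.array([.6236,-.0093]);t=.065;Y=np.array([-np.sin(t),np.cos(t)])
rect(C,.12,.4,.01,t);h=C-.13*Y;cr=C+.13*Y;rect(cr,.056,.1,.022,t);rect(h,.09,.09,.024,t)
draw([[h[0]+.039*np.cos(s),h[1]+.039*np.sin(s),.05] for s in a]);print(h,cr)
A=cv2.resize(vt[300:700,390:1230],(800,381));B=ve[440:1000,300:1150];B=cv2.resize(B,(800,527))
cv2.imwrite("pics/ovt.png",A[:,:,::-1]);cv2.imwrite("pics/ovs.png",B[:,:,::-1])
E
```

```text
[83, 82, 81, 76, 66, 59, 60, 59, 60, 58, 59, 60, 63, 71, 78, 79, 80, 79]
spot 60 18 [310.16666667 130.05555556] [ 0.63251297 -0.14302397]
bearing [0.609  0.3509 0.018 ]
ring [ 0.5915 -0.3521  0.01  ]
sleeve [ 0.4488 -0.13    0.08  ]
short [0.4617 0.017  0.045 ]
jar [0.448  0.1179 0.07  ]
[ 0.63204405 -0.13902547] [0.61515595 0.12042547]
```

View pics/ovt.png

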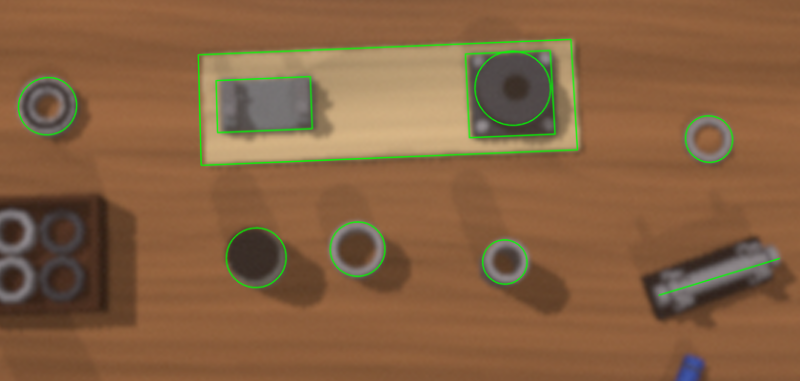

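View pics/ovs.png

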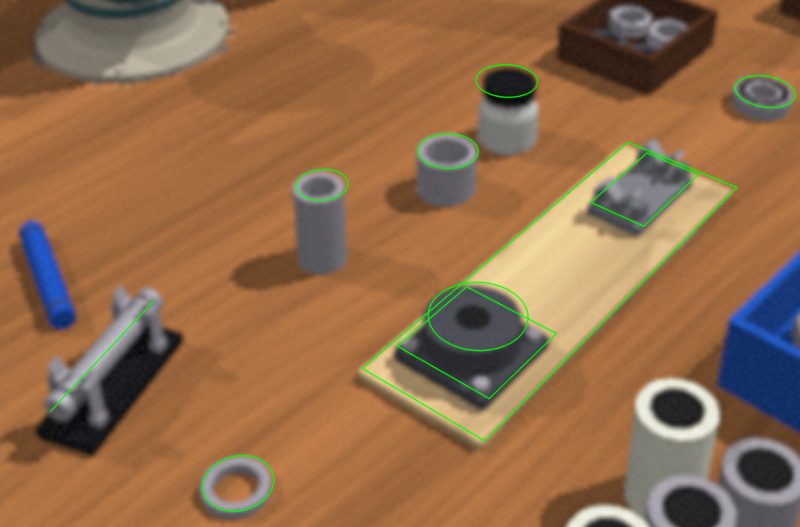

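The overlays match: tops within about 1 pixel (2–3 mm) in both views, and the shaft measures 130 mm. I'll refine the shaft axis from the profile of its middle section, and turn the tool in place so that its y axis lies along the board's x.

```bash
cat > to.py <<'E'
# python3 to.py x y z [tool-y yaw]: shift left to go, in tool axes
import sys
from h import *
from scipy.spatial.transform import Rotation as R
s=readout.get_state();q=np.array(s["ee_rot"]);M=R.from_quat(q[[1,2,3,0]]).as_matrix();p=np.array(s["position"])
yaw=np.arctan2(M[1,1],M[0,1])
print("pos",p.round(4),"yaw",round(yaw,4),"j",np.round(s["qpos"],2),"t",round(s["clock"],2))
a=[float(v) for v in sys.argv[1:]]
if len(a)>3: print("turn",round((yaw-a[3]+np.pi/2)%np.pi-np.pi/2,4))
print("move(tool)",(M.T@(np.array(a[:3])-p)).round(4))
E
echo '[0, 0, 0, 0.1164, 0, 0, 0, 0.1164, 0, 0, 0, 0.1164, 0, 0, 0, 0.1164, 0, 0, 0, 0.1164]' > m.json && python3 -m handwheel m.json 0.085
echo '[0, 0, 0, 0.1164, 0, 0, 0, 0.1164, 0, 0, 0, 0.1164, 0, 0, 0, 0.1164, 0, 0, 0, 0.1164]' > m.json && python3 -m handwheel m.json
python3 to.py .609 .351 .1 .065
python3 - <<'E'
from h import *
import pickle
from scipy.ndimage import map_coordinates
for n,c in(("top",(379.8,196)),("scene",None)):
    d=pickle.load(open(n+"0.pkl","rb"));v=d["img"].max(2).astype(float)
    P=np.array([[0.4628,-0.4155,.04],[0.4221,-0.2918,.04]])
    a,b=proj(d,P[0]),proj(d,P[1]);m=(a+b)/2;t=(b-a)/np.linalg.norm(b-a);nn=np.array([-t[1],t[0]])
    L=np.linalg.norm(b-a);s=np.arange(-9,9.1,1)
    for lab,f in(("mid",np.linspace(-.2,.2,9)),("A",np.linspace(-.25,-.15,5)),("B",np.linspace(.15,.25,5))):
        pr=np.mean([map_coordinates(v,[(m+t*L*k)[1]+nn[1]*s,(m+t*L*k)[0]+nn[0]*s],order=1) for k in f],0)
        print(n,lab,pr.astype(int).tolist())
    s2=np.arange(-40,41,1.);pr=np.mean([map_coordinates(v,[m[1]+t[1]*s2+nn[1]*o,m[0]+t[0]*s2+nn[0]*o],order=1) for o in(-2,-1,0)],0)
    print(n,"along",L,pr.astype(int).tolist(),"n",nn.round(2),"t",t.round(2))
E
```

```text
clock: 0.52
position: [0.1921, 0.5417, 0.2528]
ee_rot: [0.0, 0.448, 0.894, -0.001]
contact_force: [0.3, -0.1, -0.9]
width: 0.0848
gripper_force: 0.0
clock: 0.93
position: [0.1921, 0.5417, 0.2528]
ee_rot: [0.0, 0.685, 0.728, -0.001]
contact_force: [1.2, 0.1, 0.2]
width: 0.0853
gripper_force: 0.0
pos [0.1921 0.5417 0.2528] yaw 0.0602 j [1.11 0.28 1.51 0.   1.36 1.05] t 0.93
turn -0.0048
move(tool) [-0.2153  0.4048  0.1527]
top mid [94, 79, 61, 52, 52, 63, 85, 109, 127, 137, 140, 136, 122, 97, 70, 58, 57, 67, 91]
top A [100, 87, 71, 62, 61, 65, 79, 101, 121, 134, 139, 138, 129, 109, 87, 77, 77, 77, 86]
top B [87, 71, 59, 58, 64, 76, 97, 118, 131, 139, 137, 128, 111, 85, 64, 56, 57, 74, 103]
top along 44.262066126434256 [145, 145, 143, 142, 142, 141, 139, 139, 139, 139, 138, 138, 138, 138, 138, 137, 133, 125, 118, 115, 110, 101, 102, 114, 121, 122, 120, 119, 118, 119, 118, 118, 118, 119, 120, 121, 123, 123, 124, 124, 124, 125, 126, 126, 127, 127, 128, 129, 129, 130, 130, 130, 128, 125, 126, 127, 128, 119, 109, 119, 130, 128, 113, 88, 68, 71, 103, 131, 140, 141, 141, 140, 138, 138, 137, 137, 137, 136, 137, 138, 138] n [-0.29 -0.96] t [-0.96  0.29]
scene mid [169, 169, 163, 153, 144, 147, 163, 177, 187, 186, 170, 156, 143, 125, 95, 62, 42, 38, 36]
scene A [160, 153, 140, 133, 133, 136, 151, 170, 180, 171, 138, 129, 137, 133, 119, 106, 100, 95, 87]
scene B [172, 169, 160, 149, 144, 154, 170, 181, 189, 188, 173, 155, 135, 109, 69, 34, 17, 19, 21]
scene along 53.90671089801162 [109, 109, 110, 111, 116, 122, 130, 138, 141, 142, 142, 140, 131, 112, 97, 94, 108, 137, 169, 181, 177, 159, 135, 144, 166, 175, 172, 171, 171, 170, 174, 178, 179, 178, 180, 184, 187, 186, 188, 187, 187, 187, 187, 187, 187, 187, 187, 187, 186, 187, 186, 187, 186, 186, 186, 185, 182, 173, 159, 154, 150, 144, 142, 143, 145, 142, 144, 159, 173, 175, 177, 177, 178, 177, 178, 177, 176, 176, 175, 175, 174] n [0.73 0.68] t [ 0.68 -0.73]
```

```bash

echo '[-0.0179, 0.0337, 0, 0, -0.0179, 0.0337, 0, 0, -0.0179, 0.0337, 0, 0, -0.0179, 0.0337, 0, 0, -0.0179, 0.0337, 0, 0]' > m.json && python3 -m handwheel m.json >/dev/null
echo '[-0.0179, 0.0337, 0, 0, -0.0179, 0.0337, 0, 0, -0.0179, 0.0337, 0, 0, -0.0179, 0.0337, 0, 0, -0.0179, 0.0337, 0, 0]' > m.json && python3 -m handwheel m.json >/dev/null
echo '[-0.0179, 0.0337, 0, 0, -0.0179, 0.0337, 0, 0, 0, 0, 0.04, 0, 0, 0, 0.04, 0, 0, 0, 0.04, 0]' > m.json && python3 -m handwheel m.json
python3 to.py .609 .351 .03 .065
```

```text
clock: 2.18
position: [0.6109, 0.3535, 0.1319]
ee_rot: [0.0, 0.684, 0.729, 0.001]
contact_force: [0.2, 0.6, -0.9]
width: 0.0852
gripper_force: 0.0
pos [0.6109 0.3535 0.1319] yaw 0.0642 j [0.43 0.55 1.37 0.   1.22 0.36] t 2.18
turn -0.0008
move(tool) [-0.0024 -0.0022  0.1019]
```

```bash

echo '[-0.003, -0.002, 0.035, 0, 0, 0, 0.035, 0, 0, 0, 0.032, 0, 0, 0, 0.005, 0, 0, 0, 0.004, 0]' > m.json && python3 -m handwheel m.json
echo '[0, 0, 0, 0, 0, 0, 0, 0]' > m.json && python3 -m handwheel m.json
python3 - <<'E'
from h import *
a=cv2.resize(grab("scene")["img"][100:260,280:480],(640,512),interpolation=cv2.INTER_CUBIC)
cv2.imwrite("pics/b1.png",a[:,:,::-1])
E
```

```text
clock: 2.6
position: [0.6067, 0.3505, 0.02]
ee_rot: [-0.001, 0.683, 0.73, -0.002]
contact_force: [-0.5, 0.1, 0.2]
width: 0.0849
gripper_force: 0.0
clock: 2.77
position: [0.6096, 0.3519, 0.0245]
ee_rot: [0.001, 0.683, 0.73, 0.002]
contact_force: [0.1, 0.2, 1.1]
width: 0.0853
gripper_force: 0.0
```

View pics/b1.png

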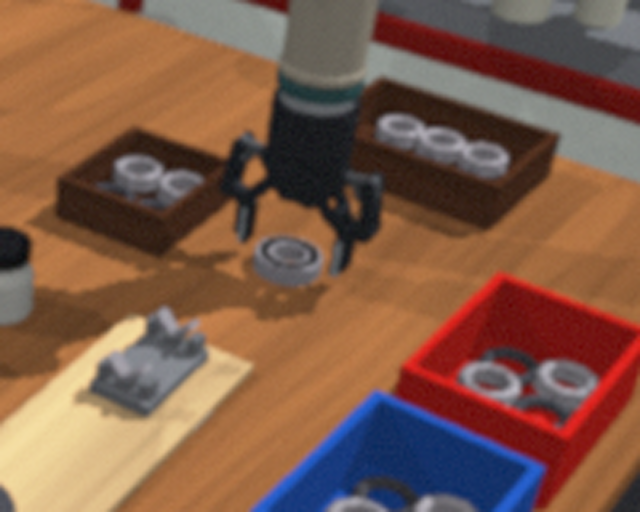

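The open jaws straddle the bearing, which sits at (288,258) between the fingers at (243,235) and (342,265). I'll lower a little and close.

```bash

echo '[0, 0, 0.003, 0, 0, 0, 0.002, 0, 0, 0, 0, 0, 0, 0, 0, 0]' > m.json && python3 -m handwheel m.json 
echo '[0, 0, 0, 0, 0, 0, 0, 0, 0, 0, 0, 0, 0, 0, 0, 0, 0, 0, 0, 0]' > m.json && python3 -m handwheel m.json .05 50
echo '[0, 0, 0, 0, 0, 0, 0, 0, 0, 0, 0, 0, 0, 0, 0, 0]' > m.json && python3 -m handwheel m.json 
python3 to.py .609 .351 .019 .065
```

```text
clock: 3.15
position: [0.6081, 0.3512, 0.0178]
ee_rot: [0.0, 0.683, 0.73, 0.0]
contact_force: [-0.8, 0.5, 0.3]
width: 0.085
gripper_force: 0.0
clock: 3.57
position: [0.6081, 0.3512, 0.0183]
ee_rot: [-0.0, 0.683, 0.73, 0.0]
contact_force: [-1.7, -0.2, 6.4]
width: 0.0603
gripper_force: 53.7
clock: 3.9
position: [0.6081, 0.3513, 0.0182]
ee_rot: [0.0, 0.683, 0.73, 0.0]
contact_force: [-2.1, -0.7, 4.9]
width: 0.0609
gripper_force: 53.7
pos [0.6081 0.3513 0.0182] yaw 0.066 j [0.42 0.64 1.5  0.   1.   0.36] t 3.9
turn 0.001
move(tool) [-0.0003  0.0008 -0.0008]
```

```bash

echo '[0, 0, -0.01, 0, 0, 0, -0.03, 0, 0, 0, -0.035, 0, 0, 0, -0.035, 0, -0.02, -0.0005, 0, 0]' > m.json && python3 -m handwheel m.json 
echo '[-0.0365, -0.0006, 0, 0, -0.0365, -0.0006, 0, 0, -0.0365, -0.0006, 0, 0, -0.0365, -0.0006, 0, 0, -0.0365, -0.0006, 0, 0]' > m.json && python3 -m handwheel m.json >/dev/null
echo '[-0.0365, -0.0006, 0, 0, -0.0365, -0.0006, 0, 0, -0.0365, -0.0006, 0, 0, -0.0365, -0.0006, 0, 0, -0.0365, -0.0006, 0, 0]' > m.json && python3 -m handwheel m.json >/dev/null
echo '[-0.0365, -0.0006, 0, 0, -0.0365, -0.0006, 0, 0, -0.02, 0, 0, 0, 0, 0, 0, 0, 0, 0, 0, 0]' > m.json && python3 -m handwheel m.json
python3 to.py .632 -.141 .068 .065
```

```text
clock: 4.32
position: [0.613, 0.3363, 0.1357]
ee_rot: [0.002, 0.682, 0.731, 0.008]
contact_force: [2.3, 1.2, -0.6]
width: 0.0613
gripper_force: 55.4
clock: 5.57
position: [0.6316, -0.1275, 0.127]
ee_rot: [-0.001, 0.684, 0.729, 0.0]
contact_force: [0.1, 1.0, -2.7]
width: 0.0606
gripper_force: 55.3
pos [ 0.6316 -0.1275  0.127 ] yaw 0.0632 j [-0.31  0.47  1.53  0.    1.14 -0.37] t 5.57
turn -0.0018
move(tool) [-0.0136 -0.0004  0.0589]
```

```bash

echo '[-0.0136, 0, 0.02, 0, 0, 0, 0.02, 0, 0, 0, 0.01, 0, 0, 0, 0.004, 0, 0, 0, 0, 0]' > m.json && python3 -m handwheel m.json 
echo '[0, 0, 0, 0, 0, 0, 0.002, 0, 0, 0, 0, 0]' > m.json && python3 -m handwheel m.json
python3 to.py .632 -.141 .068 .065
python3 - <<'E'
from h import *
d=grab("scene");t=grab("top")
a=cv2.resize(d["img"][200:310,210:320],(400,400),interpolation=cv2.INTER_CUBIC)
b=cv2.resize(t["img"][100:170,270:340],(400,400),interpolation=cv2.INTER_CUBIC)
cv2.imwrite("pics/b2.png",np.hstack([a,b])[:,:,::-1])
E
```

```text
clock: 5.98
position: [0.632, -0.1383, 0.0721]
ee_rot: [-0.002, 0.683, 0.73, -0.0]
contact_force: [0.3, -0.2, -1.7]
width: 0.0607
gripper_force: 55.3
clock: 6.23
position: [0.6334, -0.1396, 0.0721]
ee_rot: [0.001, 0.683, 0.73, 0.0]
contact_force: [-0.4, -0.0, -1.9]
width: 0.0607
gripper_force: 55.3
pos [ 0.6334 -0.1396  0.0721] yaw 0.0665 j [-0.32  0.52  1.59  0.    1.03 -0.39] t 6.23
turn 0.0015
move(tool) [-0.0013 -0.0015  0.0041]
```

View pics/b2.png

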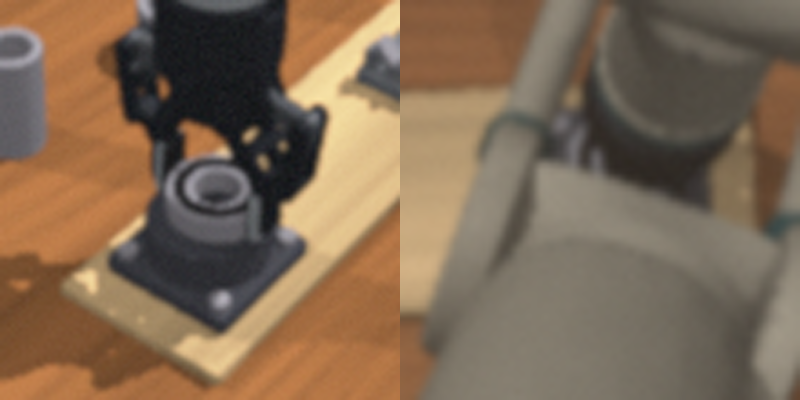

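The scene crop shows the bearing at (215,200), centred just above the boss. I'll lower it onto the boss and release.

```bash

echo '[-0.0013, -0.001, 0.002, 0, 0, 0, 0.0015, 0, 0, 0, 0.0005, 0, 0, 0, 0, 0, 0, 0, 0, 0]' > m.json && python3 -m handwheel m.json 
echo '[0, 0, 0, 0, 0, 0, 0, 0, 0, 0, 0, 0, 0, 0, 0, 0, 0, 0, 0, 0]' > m.json && python3 -m handwheel m.json .085
echo '[0, 0, -0.02, 0, 0, 0, -0.03, 0, 0, 0, -0.03, 0, 0, 0, -0.03, 0, 0, 0, 0, 0]' > m.json && python3 -m handwheel m.json 
python3 to.py .5915 -.352 .06 .065
```

```text
clock: 6.75
position: [0.632, -0.1415, 0.0683]
ee_rot: [0.0, 0.683, 0.73, 0.0]
contact_force: [-1.2, 0.6, 6.4]
width: 0.0608
gripper_force: 56.0
clock: 7.17
position: [0.632, -0.1412, 0.067]
ee_rot: [-0.0, 0.683, 0.73, 0.0]
contact_force: [-0.5, -0.2, 0.0]
width: 0.0849
gripper_force: 0.0
clock: 7.58
position: [0.6355, -0.1423, 0.1842]
ee_rot: [0.006, 0.683, 0.73, 0.003]
contact_force: [0.4, 0.3, 0.8]
width: 0.0852
gripper_force: 0.0
pos [ 0.6355 -0.1423  0.1842] yaw 0.0662 j [-0.33  0.42  1.45  0.    1.25 -0.39] t 7.58
turn 0.0012
move(tool) [-0.2057 -0.0593  0.1245]
```

```bash

echo '[-0.0343, -0.0099, 0, 0, -0.0343, -0.0099, 0, 0, -0.0343, -0.0099, 0, 0, -0.0343, -0.0099, 0, 0, -0.0343, -0.0099, 0, 0]' > m.json && python3 -m handwheel m.json >/dev/null
echo '[-0.0343, -0.0099, 0, 0, 0, 0, 0.035, 0, 0, 0, 0.035, 0, 0, 0, 0.035, 0, 0, 0, 0.01, 0]' > m.json && python3 -m handwheel m.json
echo '[0, 0, 0, 0, 0, 0, 0, 0]' > m.json && python3 -m handwheel m.json
python3 to.py .591 -.352 .022 .065
```

```text
clock: 8.42
position: [0.5827, -0.3485, 0.0561]
ee_rot: [-0.005, 0.684, 0.73, -0.001]
contact_force: [-0.4, 0.2, -0.8]
width: 0.0848
gripper_force: 0.0
clock: 8.58
position: [0.5867, -0.3506, 0.0625]
ee_rot: [0.0, 0.683, 0.73, 0.0]
contact_force: [-0.5, -0.0, 0.2]
width: 0.0853
gripper_force: 0.0
pos [ 0.5867 -0.3506  0.0625] yaw 0.0662 j [-0.64  0.58  1.51  0.    1.06 -0.71] t 8.58
turn 0.0012
move(tool) [-0.0017  0.0042  0.0405]
```

```bash

echo '[-0.0017, 0.0042, 0.02, 0, 0, 0, 0.015, 0, 0, 0, 0.0055, 0, 0, 0, 0, 0, 0, 0, 0, 0]' > m.json && python3 -m handwheel m.json
echo '[0, 0, 0, 0, 0, 0, 0, 0, 0, 0, 0, 0, 0, 0, 0, 0, 0, 0, 0, 0]' > m.json && python3 -m handwheel m.json .04 40
echo '[0, 0, 0, 0, 0, 0, 0, 0, 0, 0, 0, 0, 0, 0, 0, 0]' > m.json && python3 -m handwheel m.json 
python3 to.py .632 -.1412 .12 .065
```

```text
clock: 9.0
position: [0.5916, -0.3524, 0.0236]
ee_rot: [0.001, 0.683, 0.73, 0.0]
contact_force: [0.4, -0.7, 0.4]
width: 0.0851
gripper_force: 0.0
clock: 9.42
position: [0.591, -0.3523, 0.0237]
ee_rot: [0.001, 0.683, 0.73, 0.0]
contact_force: [-1.3, 0.9, 6.1]
width: 0.0474
gripper_force: 40.1
clock: 9.75
position: [0.591, -0.3523, 0.0237]
ee_rot: [0.001, 0.683, 0.73, 0.0]
contact_force: [-1.1, 0.6, 5.7]
width: 0.0477
gripper_force: 40.1
pos [ 0.591  -0.3523  0.0237] yaw 0.066 j [-0.64  0.62  1.54  0.    0.98 -0.7 ] t 9.75
turn 0.001
move(tool) [ 0.2078  0.055  -0.0965]
```

```bash

echo '[0, 0, -0.01, 0, 0, 0, -0.03, 0, 0, 0, -0.035, 0, 0, 0, -0.03, 0, 0, 0, 0, 0]' > m.json && python3 -m handwheel m.json
python3 - <<'E'
from h import *
t=grab("top");s=grab("scene");import pickle;pickle.dump((t,s),open("1.pkl","wb"))
a=cv2.resize(s["img"][190:350,150:350],(500,400),interpolation=cv2.INTER_CUBIC)
b=cv2.resize(t["img"][105:165,265:325],(400,400),interpolation=cv2.INTER_CUBIC)
cv2.imwrite("pics/b3.png",np.hstack([a[:,:400],b])[:,:,::-1])
E
```

```text
clock: 10.17
position: [0.594, -0.3544, 0.135]
ee_rot: [0.007, 0.683, 0.73, 0.001]
contact_force: [0.3, -0.2, 0.8]
width: 0.0476
gripper_force: 41.4
```

View pics/b3.png

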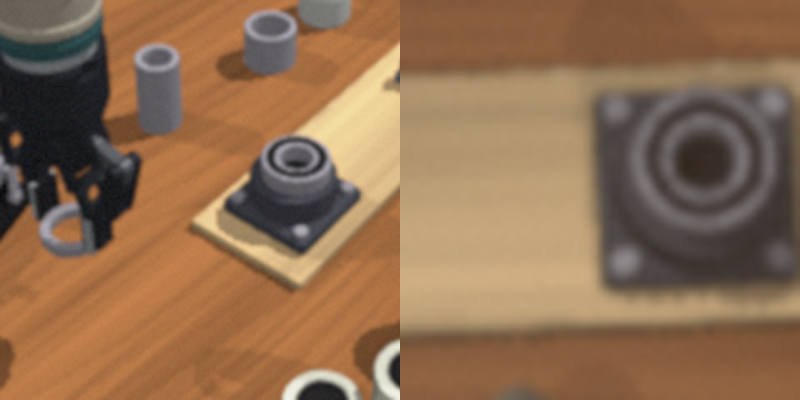

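The left crop shows the ring held at (68,230) and the bearing flat on the boss at (297,158). In the right crop the bearing's centre is (704,160) and the flange screws average (698,181). I'll convert these to check the centring.

```bash
python3 - <<'E'
from h import *
import pickle
t,s=pickle.load(open("1.pkl","rb"))
f=lambda x,y:(265+(x-400)/6.667-.5,105+y/6.667-.5)
print(ray(t,*f(704,160),.068),ray(t,*f(698,181),.026))
E
python3 to.py .632 -.1412 .0917 .065
```

```text
[ 0.63271048 -0.14075497  0.068     ] [ 0.63344345 -0.14285419  0.026     ]
pos [ 0.5913 -0.3525  0.1293] yaw 0.066 j [-0.64  0.52  1.42  0.    1.19 -0.7 ] t 10.27
turn 0.001
move(tool) [0.2083 0.0544 0.0372]
```

The bearing is centred within about 2 mm. Next I'll put the ring on it.

```bash

echo '[0.0347, 0.009, 0, 0, 0.0347, 0.009, 0, 0, 0.0347, 0.009, 0, 0, 0.0347, 0.009, 0, 0, 0.0347, 0.009, 0, 0]' > m.json && python3 -m handwheel m.json >/dev/null
echo '[0.0347, 0.009, 0, 0, 0, 0, 0.01, 0, 0, 0, 0.01, 0, 0, 0, 0, 0, 0, 0, 0, 0]' > m.json && python3 -m handwheel m.json
python3 to.py .632 -.1412 .0927 .065
```

```text
clock: 11.1
position: [0.6293, -0.1414, 0.1049]
ee_rot: [-0.002, 0.684, 0.73, -0.001]
contact_force: [0.3, 0.2, -0.2]
width: 0.0474
gripper_force: 41.4
pos [ 0.6293 -0.1414  0.1049] yaw 0.065 j [-0.33  0.49  1.56 -0.    1.1  -0.39] t 11.1
turn 0.0
move(tool) [0.     0.0027 0.0122]
```

```bash

echo '[0, 0.0025, 0.007, 0, 0, 0, 0.004, 0, 0, 0, 0.001, 0, 0, 0, 0, 0, 0, 0, 0, 0]' > m.json && python3 -m handwheel m.json
echo '[0, 0, 0.001, 0, 0, 0, 0, 0, 0, 0, 0, 0]' > m.json && python3 -m handwheel m.json
python3 to.py .632 -.1412 .0917 .065
```

```text
clock: 11.52
position: [0.6331, -0.1409, 0.0948]
ee_rot: [-0.0, 0.684, 0.73, 0.0]
contact_force: [0.1, 0.2, -1.5]
width: 0.0474
gripper_force: 41.4
clock: 11.77
position: [0.6332, -0.1404, 0.094]
ee_rot: [0.0, 0.683, 0.73, 0.0]
contact_force: [1.1, -0.4, -0.8]
width: 0.0473
gripper_force: 41.4
pos [ 0.6332 -0.1404  0.094 ] yaw 0.066 j [-0.33  0.5   1.56  0.    1.08 -0.39] t 11.77
turn 0.001
move(tool) [-0.0007 -0.0013  0.0023]
```

```bash

echo '[-0.0007, -0.0012, 0.001, 0, 0, 0, 0.001, 0, 0, 0, 0.0005, 0, 0, 0, 0, 0, 0, 0, 0, 0]' > m.json && python3 -m handwheel m.json
echo '[0, 0, 0, 0, 0, 0, 0, 0, 0, 0, 0, 0, 0, 0, 0, 0, 0, 0, 0, 0]' > m.json && python3 -m handwheel m.json .085
echo '[0, 0, -0.02, 0, 0, 0, -0.03, 0, 0, 0, -0.03, 0, 0, 0, -0.03, 0, 0, 0, 0, 0]' > m.json && python3 -m handwheel m.json 
python3 to.py .4488 -.13 .11 .065
```

```text
clock: 12.18
position: [0.6319, -0.1412, 0.0917]
ee_rot: [0.0, 0.683, 0.73, -0.0]
contact_force: [-1.8, 0.1, 3.3]
width: 0.0477
gripper_force: 41.8
clock: 12.6
position: [0.6321, -0.1412, 0.0911]
ee_rot: [-0.0, 0.683, 0.73, 0.0]
contact_force: [1.1, -0.3, 0.4]
width: 0.0848
gripper_force: 0.0
clock: 13.02
position: [0.6355, -0.1423, 0.2083]
ee_rot: [0.006, 0.683, 0.73, 0.003]
contact_force: [0.7, -1.0, -0.0]
width: 0.0849
gripper_force: 0.0
pos [ 0.6355 -0.1423  0.2083] yaw 0.0662 j [-0.33  0.41  1.41  0.    1.31 -0.39] t 13.02
turn 0.0012
move(tool) [ 0.0251 -0.1866  0.096 ]
```

```bash

echo '[0.005, -0.0373, 0, 0, 0.005, -0.0373, 0, 0, 0.005, -0.0373, 0, 0, 0.005, -0.0373, 0, 0, 0.005, -0.0373, 0, 0]' > m.json && python3 -m handwheel m.json >/dev/null
echo '[0, 0, 0.035, 0, 0, 0, 0.035, 0, 0, 0, 0.02, 0, 0, 0, 0, 0, 0, 0, 0, 0]' > m.json && python3 -m handwheel m.json
python3 to.py .4488 -.13 .055 .065
```

```text
clock: 13.85
position: [0.4437, -0.1283, 0.1107]
ee_rot: [-0.001, 0.683, 0.73, -0.0]
contact_force: [0.3, 1.0, -0.2]
width: 0.0848
gripper_force: 0.0
pos [ 0.4437 -0.1283  0.1107] yaw 0.0659 j [-0.43  0.24  1.95  0.    0.95 -0.5 ] t 13.85
turn 0.0009
move(tool) [-0.0021  0.0051  0.0557]
```

```bash

echo '[-0.002, 0.0045, 0.01, 0, 0, 0, 0.02, 0, 0, 0, 0.02, 0, 0, 0, 0.004, 0, 0, 0, 0, 0]' > m.json && python3 -m handwheel m.json
echo '[0, 0, 0, 0, 0, 0, 0, 0, 0, 0, 0, 0, 0, 0, 0, 0, 0, 0, 0, 0]' > m.json && python3 -m handwheel m.json .035 50
echo '[0, 0, 0, 0, 0, 0, 0, 0, 0, 0, 0, 0, 0, 0, 0, 0]' > m.json && python3 -m handwheel m.json 
python3 to.py .6236 -.0093 .065 .065
python3 - <<'E'
from h import *
import pickle
t=grab("top");s=grab("scene");pickle.dump((t,s),open("2.pkl","wb"))
a=cv2.resize(s["img"][170:330,150:350],(500,400),interpolation=cv2.INTER_CUBIC)
b=cv2.resize(t["img"][105:165,285:330],(300,400),interpolation=cv2.INTER_CUBIC)
cv2.imwrite("pics/b4.png",np.hstack([a,b])[:,:,::-1])
E
```

```text
clock: 14.27
position: [0.4492, -0.1303, 0.0569]
ee_rot: [-0.001, 0.683, 0.73, -0.0]
contact_force: [-0.6, 0.1, -0.4]
width: 0.085
gripper_force: 0.0
clock: 14.68
position: [0.4493, -0.1306, 0.0585]
ee_rot: [0.001, 0.683, 0.73, 0.0]
contact_force: [-1.5, -0.8, 4.4]
width: 0.0433
gripper_force: 49.9
clock: 15.02
position: [0.4492, -0.1306, 0.0585]
ee_rot: [0.001, 0.683, 0.73, 0.0]
contact_force: [-2.1, 0.2, 5.2]
width: 0.0433
gripper_force: 49.9
pos [ 0.4492 -0.1306  0.0585] yaw 0.0662 j [-0.43  0.32  2.01 -0.    0.81 -0.5 ] t 15.02
turn 0.0012
move(tool) [ 0.1095  0.182  -0.0064]
```

View pics/b4.png

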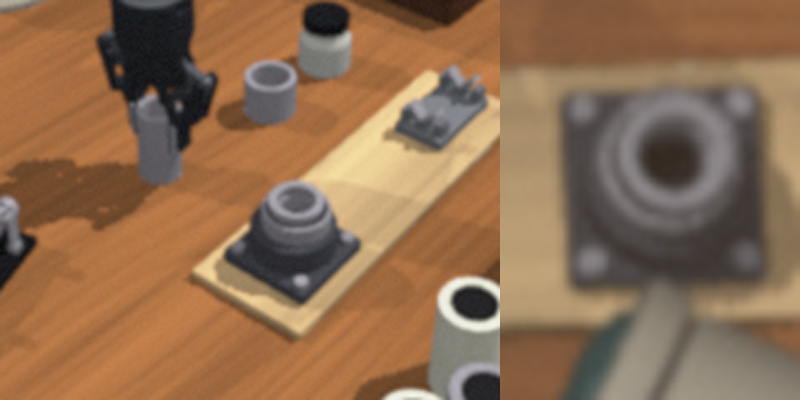

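The view shows the ring flat and concentric on the bearing (673,155 in the right crop), and the sleeve gripped at (158,140). I'll carry it to the board's centre.

```bash

echo '[0, 0, -0.01, 0, 0, 0, -0.03, 0, 0, 0, -0.03, 0, 0.018, 0.0304, 0, 0, 0.018, 0.0304, 0, 0]' > m.json && python3 -m handwheel m.json
echo '[0.018, 0.0304, 0, 0, 0.018, 0.0304, 0, 0, 0.018, 0.0304, 0, 0, 0.018, 0.0304, 0, 0, 0, 0, 0, 0]' > m.json && python3 -m handwheel m.json
echo '[0, 0, 0.01, 0, 0, 0, 0.01, 0, 0, 0, 0, 0, 0, 0, 0, 0]' > m.json && python3 -m handwheel m.json
python3 to.py .624 -.011 .0695 .065
```

```text
clock: 15.53
position: [0.5081, -0.091, 0.1299]
ee_rot: [0.002, 0.685, 0.729, 0.001]
contact_force: [0.4, -0.7, -3.4]
width: 0.0434
gripper_force: 52.0
clock: 15.95
position: [0.6301, -0.0067, 0.1274]
ee_rot: [0.002, 0.682, 0.731, 0.004]
contact_force: [0.5, 0.2, -3.3]
width: 0.0434
gripper_force: 52.3
clock: 16.28
position: [0.6214, -0.0111, 0.1057]
ee_rot: [-0.002, 0.684, 0.73, -0.001]
contact_force: [-0.4, -0.2, -2.6]
width: 0.043
gripper_force: 52.2
pos [ 0.6214 -0.0111  0.1057] yaw 0.0649 j [-0.13  0.46  1.61 -0.    1.08 -0.19] t 16.28
turn -0.0001
move(tool) [-0.0001  0.0027  0.0362]
```

```bash

echo '[0, 0.0015, 0.015, 0, 0, 0, 0.014, 0, 0, 0, 0.004, 0, 0, 0, 0, 0, 0, 0, 0, 0]' > m.json && python3 -m handwheel m.json
echo '[0, 0, 0.002, 0, 0, 0, 0, 0, 0, 0, 0, 0, 0, 0, 0, 0]' > m.json && python3 -m handwheel m.json
python3 to.py .624 -.011 .0685 .065
python3 - <<'E'
from h import *
import pickle
t=grab("top");s=grab("scene");pickle.dump((t,s),open("3.pkl","wb"))
a=cv2.resize(s["img"][150:330,210:390],(560,560),interpolation=cv2.INTER_CUBIC)
cv2.imwrite("pics/b5.png",a[:,:,::-1])
E
```

```text
clock: 16.7
position: [0.625, -0.0108, 0.0747]
ee_rot: [-0.0, 0.684, 0.73, 0.0]
contact_force: [0.6, -0.7, -2.9]
width: 0.0431
gripper_force: 52.3
clock: 17.03
position: [0.6256, -0.0104, 0.0728]
ee_rot: [0.0, 0.683, 0.73, 0.0]
contact_force: [0.6, 0.4, -3.5]
width: 0.0433
gripper_force: 52.3
pos [ 0.6256 -0.0104  0.0728] yaw 0.066 j [-0.13  0.49  1.64  0.    1.01 -0.19] t 17.03
turn 0.001
move(tool) [-0.0005 -0.0016  0.0043]
```

View pics/b5.png

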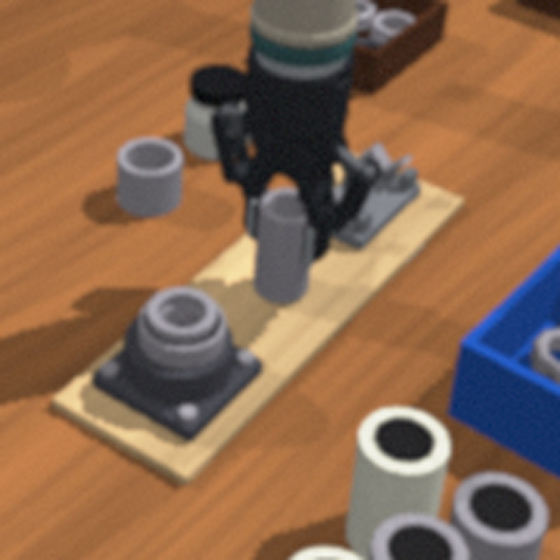

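The sleeve hangs upright at (283,245), over the middle of the board. I'll lower it 4 mm, release, and lift clear.

```bash

echo '[-0.0005, -0.0015, 0.002, 0, 0, 0, 0.0015, 0, 0, 0, 0.001, 0, 0, 0, 0, 0, 0, 0, 0, 0]' > m.json && python3 -m handwheel m.json
echo '[0, 0, 0, 0, 0, 0, 0, 0, 0, 0, 0, 0, 0, 0, 0, 0, 0, 0, 0, 0]' > m.json && python3 -m handwheel m.json .085
echo '[0, 0, -0.03, 0, 0, 0, -0.035, 0, 0, 0, -0.035, 0, 0, 0, -0.035, 0, 0, 0, 0, 0]' > m.json && python3 -m handwheel m.json 
python3 to.py .444 -.353 .13 .325
```

```text
clock: 17.55
position: [0.6235, -0.011, 0.0686]
ee_rot: [-0.0, 0.683, 0.73, -0.0]
contact_force: [-2.6, 0.1, 5.0]
width: 0.0434
gripper_force: 52.8
clock: 17.97
position: [0.624, -0.011, 0.0677]
ee_rot: [0.0, 0.683, 0.73, 0.0]
contact_force: [0.2, -0.3, 0.0]
width: 0.0851
gripper_force: 0.0
clock: 18.38
position: [0.6281, -0.0114, 0.2108]
ee_rot: [0.006, 0.683, 0.73, 0.004]
contact_force: [1.1, -0.6, 0.5]
width: 0.085
gripper_force: 0.0
pos [ 0.6281 -0.0114  0.2108] yaw 0.0661 j [-0.13  0.37  1.47  0.    1.29 -0.2 ] t 18.38
turn -0.2589
move(tool) [-0.3284 -0.2074  0.0787]
```

```bash

echo '[-0.0328, -0.0207, 0, 0, -0.0328, -0.0207, 0, 0, -0.0328, -0.0207, 0, 0, -0.0328, -0.0207, 0, 0, -0.0328, -0.0207, 0, 0]' > m.json && python3 -m handwheel m.json >/dev/null
echo '[-0.0328, -0.0207, 0, 0, -0.0328, -0.0207, 0, 0, -0.0328, -0.0207, 0, 0, -0.0328, -0.0207, 0, 0, -0.0328, -0.0207, 0, 0]' > m.json && python3 -m handwheel m.json >/dev/null
echo '[0, 0, 0, -0.0863, 0, 0, 0, -0.0863, 0, 0, 0.03, -0.0863, 0, 0, 0.03, 0, 0, 0, 0, 0]' > m.json && python3 -m handwheel m.json
python3 to.py .444 -.353 .04 .325
python3 - <<'E'
from h import *
import pickle
t=grab("top");s=grab("scene");pickle.dump((t,s),open("4.pkl","wb"))
a=cv2.resize(s["img"][200:340,80:220],(500,500),interpolation=cv2.INTER_CUBIC)
b=cv2.resize(t["img"][110:160,205:275],(300,214),interpolation=cv2.INTER_CUBIC)
o=np.zeros((500,800,3),np.uint8);o[:,:500]=a;o[:214,500:]=b
cv2.imwrite("pics/b6.png",o[:,:,::-1])
E
```

```text
clock: 19.63
position: [0.4359, -0.3494, 0.1377]
ee_rot: [-0.005, 0.584, 0.812, 0.001]
contact_force: [-1.1, 1.3, -1.1]
width: 0.085
gripper_force: 0.0
pos [ 0.4359 -0.3494  0.1377] yaw 0.3242 j [-0.8   0.35  1.71  0.    1.1  -1.12] t 19.63
turn -0.0008
move(tool) [-0.007   0.0069  0.0976]
```

View pics/b6.png

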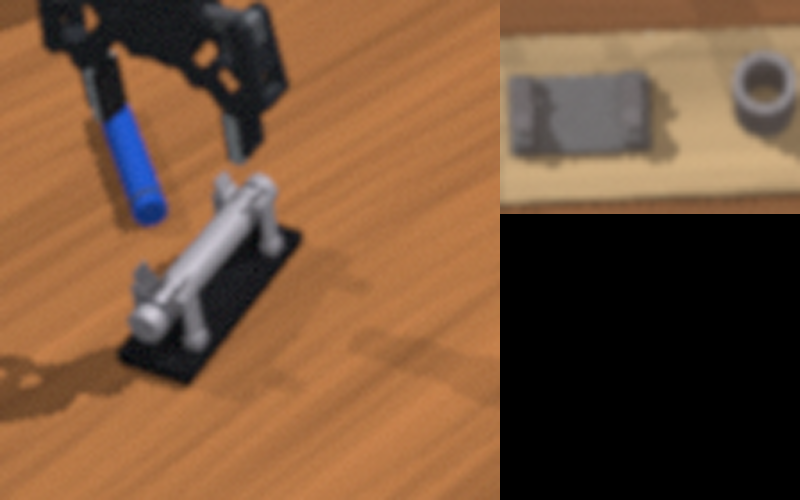

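The scene crop shows the shaft with its near end at (150,320) and its far end near (262,187). The sleeve stands on the board, and the cradle centre is at (580,115) in the inset. I'll cross-check those points numerically.

```bash
python3 - <<'E'
from h import *
import pickle
t,s=pickle.load(open("4.pkl","rb"))
f=lambda x,y:(80+x/3.571-.5,200+y/3.571-.5)
a=ray(s,*f(150,321),.04);b=ray(s,*f(260,190),.04);print(a,b,(a+b)/2,np.linalg.norm(a-b),np.arctan2(b[0]-a[0],a[1]-b[1]) )
g=lambda x,y:(205+(x-500)/4.286-.5,110+y/4.286-.5)
print("cradle",ray(t,*g(580,115),.03),"sleeve",ray(t,*g(764,81),.09))
# sleeve top in top view and cradle blob
hsv=cv2.cvtColor(t["img"],cv2.COLOR_RGB2HSV);m=((hsv[...,1]<75)).astype(np.uint8);m[:,:205]=0;m[:,275:]=0;m[:110]=0;m[165:]=0
for c in cv2.findContours(m,cv2.RETR_EXTERNAL,cv2.CHAIN_APPROX_NONE)[0]:
    if cv2.contourArea(c)>60:
        r=cv2.minAreaRect(c);print(np.round(r[0]+r[1],1),ray(t,*r[0],.03)[:2],ray(t,*r[0],.09)[:2])
E
```

```text
[ 0.46365556 -0.40567976  0.04      ] [ 0.41997719 -0.29478213  0.04      ] [ 0.44181637 -0.35023095  0.04      ] 0.11918928431055804 -2.7663887384006602
cradle [0.6122493  0.11532483 0.03      ] sleeve [ 0.62465428 -0.01274866  0.09      ]
[223.2 136.   19.1  33.1] [0.61334587 0.11532136] [0.59981817 0.1091643 ]
[266.5 131.   20.   15. ] [ 0.63153293 -0.01432112] [ 0.61710715 -0.01407642]
```

```bash

echo '[-0.005, 0.0055, 0, 0, 0, 0, 0.02, 0, 0, 0, 0.01, 0, 0, 0, 0, 0, 0, 0, 0, 0]' > m.json && python3 -m handwheel m.json
python3 to.py .443 -.352 .042 .325
```

```text
clock: 20.15
position: [0.446, -0.3549, 0.1132]
ee_rot: [0.0, 0.583, 0.812, 0.0]
contact_force: [0.2, 0.3, -0.6]
width: 0.0848
gripper_force: 0.0
pos [ 0.446  -0.3549  0.1132] yaw 0.3252 j [-0.79  0.38  1.72  0.    1.04 -1.12] t 20.15
turn 0.0002
move(tool) [ 0.0037 -0.0019  0.0712]
```

```bash

echo '[0.0037, -0.0019, 0.015, 0, 0, 0, 0.025, 0, 0, 0, 0.022, 0, 0, 0, 0.007, 0, 0, 0, 0.002, 0]' > m.json && python3 -m handwheel m.json
echo '[0, 0, 0, 0, 0, 0, 0, 0, 0, 0, 0, 0]' > m.json && python3 -m handwheel m.json
echo '[0, 0, 0, 0, 0, 0, 0, 0, 0, 0, 0, 0, 0, 0, 0, 0, 0, 0, 0, 0]' > m.json && python3 -m handwheel m.json .015 100
echo '[0, 0, 0, 0, 0, 0, 0, 0, 0, 0, 0, 0, 0, 0, 0, 0, 0, 0, 0, 0]' > m.json && python3 -m handwheel m.json 
python3 to.py .443 -.352 .042 .325
```

```text
clock: 20.57
position: [0.4424, -0.3516, 0.0412]
ee_rot: [-0.001, 0.583, 0.812, 0.0]
contact_force: [-0.1, -0.6, 0.2]
width: 0.085
gripper_force: 0.0
clock: 20.82
position: [0.4436, -0.3529, 0.0433]
ee_rot: [0.001, 0.583, 0.812, -0.0]
contact_force: [0.1, -0.0, -0.0]
width: 0.0854
gripper_force: 0.0
clock: 21.23
position: [0.4428, -0.352, 0.0419]
ee_rot: [0.0, 0.583, 0.812, 0.0]
contact_force: [-0.4, 0.8, -0.3]
width: 0.0247
gripper_force: 0.0
clock: 21.65
position: [0.4426, -0.3521, 0.0422]
ee_rot: [0.0, 0.583, 0.813, -0.0]
contact_force: [-1.4, 0.9, 6.0]
width: 0.0193
gripper_force: 97.2
pos [ 0.4426 -0.3521  0.0422] yaw 0.3261 j [-0.79  0.46  1.81 -0.    0.87 -1.12] t 21.65
turn 0.0011
move(tool) [-0.      0.0004  0.0002]
```

```bash

echo '[0, 0, -0.002, 0, 0, 0, -0.002, 0, 0, 0, -0.003, 0, 0, 0, -0.003, 0, 0, 0, -0.004, 0]' > m.json && python3 -m handwheel m.json
echo '[0, 0, -0.005, 0, 0, 0, -0.005, 0, 0, 0, -0.005, 0, 0, 0, -0.01, 0, 0, 0, -0.02, 0]' > m.json && python3 -m handwheel m.json
echo '[0, 0, -0.03, 0, 0, 0, -0.03, 0, 0, 0, 0, 0, 0, 0, 0, 0]' > m.json && python3 -m handwheel m.json
python3 to.py .615 .1175 .16 .065
```

```text
clock: 22.07
position: [0.4425, -0.3517, 0.0556]
ee_rot: [-0.001, 0.583, 0.812, 0.0]
contact_force: [0.7, -0.9, -0.3]
width: 0.0194
gripper_force: 107.6
clock: 22.48
position: [0.4415, -0.3508, 0.1]
ee_rot: [-0.002, 0.584, 0.812, 0.001]
contact_force: [-0.0, -0.0, -2.9]
width: 0.0193
gripper_force: 104.2
clock: 22.82
position: [0.4437, -0.3528, 0.1634]
ee_rot: [0.003, 0.584, 0.812, -0.0]
contact_force: [1.6, 0.7, -3.4]
width: 0.0193
gripper_force: 104.6
pos [ 0.4437 -0.3528  0.1634] yaw 0.3246 j [-0.79  0.33  1.67  0.    1.14 -1.12] t 22.82
turn 0.2596
move(tool) [0.3912 0.3124 0.0024]
```

The shaft came free; the readout shows its weight of about 3.4 N. I'll carry it to the cradle.

```bash

echo '[0.03, 0.024, 0, 0, 0.03, 0.024, 0, 0, 0.03, 0.024, 0, 0, 0.03, 0.024, 0, 0, 0.03, 0.024, 0, 0]' > m.json && python3 -m handwheel m.json >/dev/null
echo '[0.03, 0.024, 0, 0, 0.03, 0.024, 0, 0, 0.03, 0.024, 0, 0, 0.03, 0.024, 0, 0, 0.03, 0.024, 0, 0]' > m.json && python3 -m handwheel m.json >/dev/null
echo '[0.03, 0.024, 0, 0, 0.03, 0.024, 0, 0, 0.03, 0.024, 0, 0, 0, 0, 0, 0.0865, 0, 0, 0, 0.0865]' > m.json && python3 -m handwheel m.json
echo '[0, 0, 0, 0.0865, 0, 0, 0, 0, 0, 0, 0, 0, 0, 0, 0, 0]' > m.json && python3 -m handwheel m.json
python3 to.py .615 .1175 .11 .065
```

```text
clock: 24.07
position: [0.6131, 0.1199, 0.1586]
ee_rot: [-0.001, 0.652, 0.759, -0.001]
contact_force: [-0.4, -0.5, -2.6]
width: 0.0195
gripper_force: 104.9
clock: 24.4
position: [0.6132, 0.117, 0.1599]
ee_rot: [-0.001, 0.683, 0.73, -0.001]
contact_force: [0.1, 0.2, -2.8]
width: 0.0194
gripper_force: 104.9
pos [0.6132 0.117  0.1599] yaw 0.0668 j [0.08 0.41 1.54 0.   1.19 0.01] t 24.4
turn 0.0018
move(tool) [0.0004 0.0019 0.0499]
```

```bash

echo '[0, 0.001, 0.02, 0, 0, 0, 0.03, 0, 0, 0, 0.03, 0, 0, 0, 0.01, 0, 0, 0, 0, 0]' > m.json && python3 -m handwheel m.json
echo '[0, 0, 0, 0, 0, 0, 0, 0, 0, 0, 0, 0]' > m.json && python3 -m handwheel m.json
python3 to.py .615 .1175 .0522 .065
python3 - <<'E'
from h import *
s=grab("scene")
a=cv2.resize(s["img"][165:265,270:370],(600,600),interpolation=cv2.INTER_CUBIC)
cv2.imwrite("pics/b7.png",a[:,:,::-1])
E
```

```text
clock: 24.82
position: [0.6122, 0.1168, 0.0676]
ee_rot: [-0.003, 0.684, 0.73, -0.003]
contact_force: [0.5, 1.0, -1.8]
width: 0.0193
gripper_force: 104.8
clock: 25.07
position: [0.6165, 0.1173, 0.0729]
ee_rot: [0.001, 0.684, 0.73, 0.002]
contact_force: [0.9, -0.4, -3.0]
width: 0.0196
gripper_force: 104.8
pos [0.6165 0.1173 0.0729] yaw 0.0655 j [0.08 0.49 1.64 0.   1.   0.01] t 25.07
turn 0.0005
move(tool) [ 0.0003 -0.0016  0.0207]
```

View pics/b7.png

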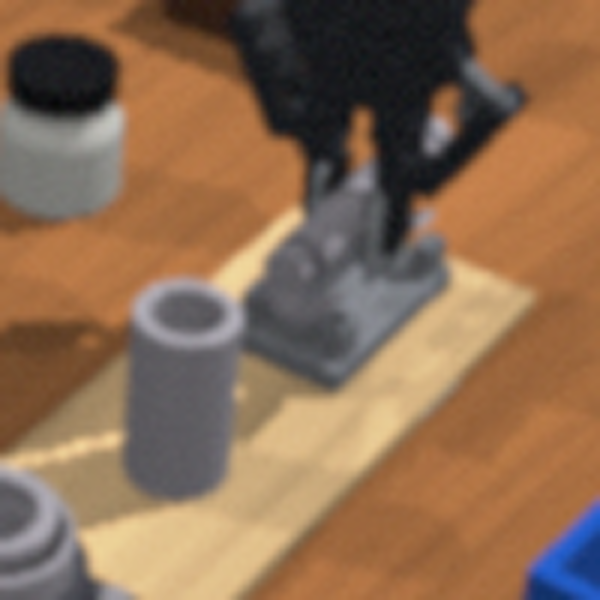

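The shaft is above the V-grooves, its near end at (292,265), and the sleeve stands clear at (182,390). I'll lower it, watching the force.

```bash

echo '[0, -0.0015, 0.006, 0, 0, 0, 0.006, 0, 0, 0, 0.003, 0, 0, 0, 0.001, 0, 0, 0, 0, 0]' > m.json && python3 -m handwheel m.json
echo '[0, 0, 0.001, 0, 0, 0, 0.001, 0, 0, 0, 0, 0, 0, 0, 0, 0]' > m.json && python3 -m handwheel m.json
python3 to.py .615 .1175 .0522 .065
```

```text
clock: 25.53
position: [0.6133, 0.1172, 0.0544]
ee_rot: [-0.0, 0.684, 0.73, -0.0]
contact_force: [-0.1, 1.4, -2.8]
width: 0.0192
gripper_force: 104.8
clock: 25.87
position: [0.6138, 0.1172, 0.0533]
ee_rot: [0.0, 0.684, 0.73, 0.0]
contact_force: [0.8, -0.4, 0.4]
width: 0.0191
gripper_force: 105.0
pos [0.6138 0.1172 0.0533] yaw 0.0651 j [0.08 0.51 1.66 0.   0.96 0.01] t 25.87
turn 0.0001
move(tool) [0.0002 0.0012 0.0011]
```

Contact begins at the expected height. One last millimetre, then release gently and lift.

```bash

echo '[0, 0, 0.001, 0, 0, 0, 0, 0, 0, 0, 0, 0]' > m.json && python3 -m handwheel m.json - 25
echo '[0, 0, 0, 0, 0, 0, 0, 0, 0, 0, 0, 0, 0, 0, 0, 0, 0, 0, 0, 0]' > m.json && python3 -m handwheel m.json .085
echo '[0, 0, 0, 0, 0, 0, -0.02, 0, 0, 0, -0.03, 0, 0, 0, -0.04, 0, 0, 0, -0.04, 0]' > m.json && python3 -m handwheel m.json 
echo '[0, -0.04, -0.02, 0, 0, -0.04, -0.02, 0, 0, -0.04, 0, 0, 0, -0.04, 0, 0, 0, -0.04, 0, 0]' > m.json && python3 -m handwheel m.json
echo '[0, -0.04, 0, 0, 0, 0, 0, 0, 0, 0, 0, 0, 0, 0, 0, 0, 0, 0, 0, 0]' > m.json && python3 -m handwheel m.json
python3 - <<'E'
from h import *
import pickle
t=grab("top");s=grab("scene");pickle.dump((t,s),open("5.pkl","wb"))
a=cv2.resize(s["img"][165:305,210:370],(457,400),interpolation=cv2.INTER_CUBIC)
b=cv2.resize(t["img"][110:160,200:330],(800,308),interpolation=cv2.INTER_CUBIC)
# one picture: scene above, top view below, 800x600
o=np.zeros((600,800,3),np.uint8);o[:290,:332]=cv2.resize(a,(332,290));o[292:,:]=b;o[:290,340:740]=cv2.resize(s["img"][165:238,285:386],(400,290),interpolation=cv2.INTER_CUBIC)
cv2.imwrite("pics/b8.png",o[:,:,::-1])
E
```

```text
clock: 26.12
position: [0.614, 0.1173, 0.0531]
ee_rot: [0.0, 0.684, 0.73, 0.001]
contact_force: [-1.4, -0.4, 5.3]
width: 0.0192
gripper_force: 105.7
clock: 26.53
position: [0.6133, 0.1172, 0.0516]
ee_rot: [-0.0, 0.684, 0.73, -0.0]
contact_force: [0.7, 0.3, 0.9]
width: 0.0784
gripper_force: 0.0
clock: 26.95
position: [0.6125, 0.1171, 0.1822]
ee_rot: [-0.001, 0.684, 0.73, -0.001]
contact_force: [1.8, 0.7, -0.9]
width: 0.0849
gripper_force: 0.0
clock: 27.37
position: [0.4175, 0.1043, 0.2193]
ee_rot: [0.0, 0.684, 0.73, 0.0]
contact_force: [-0.5, -0.2, 0.1]
width: 0.0851
gripper_force: 0.0
clock: 27.78
position: [0.3811, 0.1019, 0.2195]
ee_rot: [0.001, 0.684, 0.73, 0.001]
contact_force: [0.2, -0.3, -0.1]
width: 0.085
gripper_force: 0.0
```

View pics/b8.png

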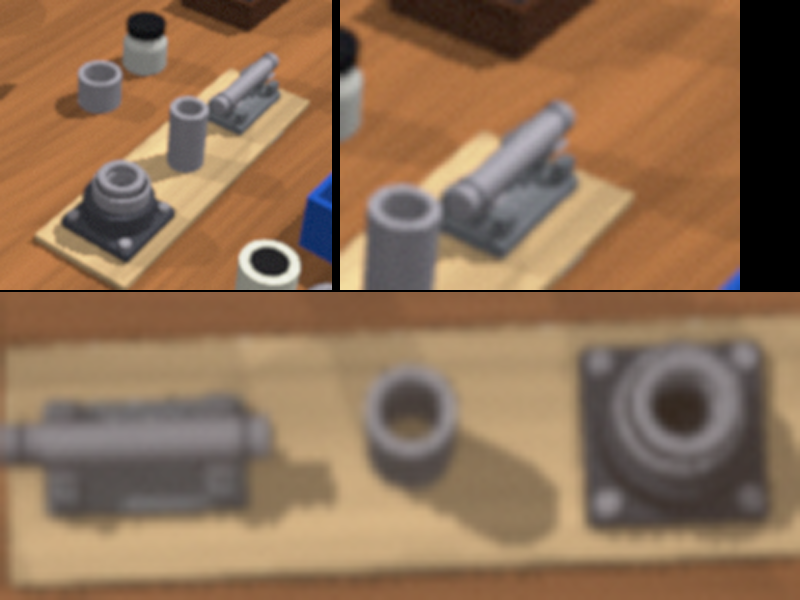

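All parts look placed: the shaft lies across both grooves (top inset, y≈440, right end at 272) and the sleeve stands at (410,410). The ring and bearing are concentric on the housing at (683,405). A quick numeric check before I hand it in.

```bash
python3 - <<'E'
from h import *
import pickle
t,s=pickle.load(open("5.pkl","rb"));t0=pickle.load(open("top0.pkl","rb"))
v=t["img"].max(2).astype(int);print(v[133,192:252].tolist());print([v[118:150,c].tolist() for c in (222,)])
for D,n in((t,"now"),(t0,"start")):
    hsv=cv2.cvtColor(D["img"],cv2.COLOR_RGB2HSV);m=(hsv[...,1]<75).astype(np.uint8)
    for c in cv2.findContours(m,cv2.RETR_EXTERNAL,cv2.CHAIN_APPROX_NONE)[0]:
        r=cv2.minAreaRect(c)
        if cv2.contourArea(c)>50 and 190<r[0][0]<320 and 110<r[0][1]<200: print(n,np.round(r[0]+r[1],1))
C=np.array([.615,.1175]);Y=np.array([-.065,.998])
for k in(-.065,.065): print("expected end",proj(t,[*(C+k*Y),.05]))
print("expected axis",proj(t,[*C,.05]),"sleeve top exp",proj(t,[.6243,-.012,.09]))
E
```

```text
[131, 132, 131, 133, 134, 135, 135, 135, 133, 131, 121, 110, 126, 136, 141, 143, 144, 143, 145, 145, 144, 144, 144, 144, 144, 143, 143, 143, 143, 142, 142, 144, 144, 143, 142, 143, 142, 142, 143, 142, 142, 142, 143, 142, 142, 139, 131, 116, 120, 135, 135, 131, 145, 175, 185, 186, 188, 187, 189, 188]
[[154, 171, 174, 172, 168, 165, 168, 175, 173, 153, 126, 111, 117, 131, 141, 142, 136, 124, 109, 94, 87, 85, 86, 85, 92, 105, 111, 108, 126, 163, 193, 206]]
now [254.5 186.5  19.   19. ]
now [221.2 136.1  19.1  44.1]
now [266.5 131.   20.   15. ]
now [308.9 132.4  29.1  29.4]
start [306. 191.  16.  16.]
start [221.9 193.   11.8  18.6]
start [254.5 186.5  19.   19. ]
start [223.5 135.5  19.   33. ]
start [308.9 132.5  29.   29.3]
expected end [243.80392069 132.98221574]
expected end [199.84220719 134.8011155 ]
expected axis [221.81882314 133.89184108] sleeve top exp [265.83100071 128.51441948]
```

```bash
python3 -c "
from rig import ticket
print(ticket.sign_off())"
```

```text
the job is handed in; nothing more can be done
None
```

The job is handed in after about 28 s of robot time, and the last camera views show every part in place and released: bearing and ring on the housing, tall sleeve at the board's centre, shaft in the V-cradle, short sleeve and jar untouched; the sign-off gave no verdict.

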